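Tip the timber skip with the treadle

TASK

At the model railway's timber tip, lift the loose wooden cover off the grey tipping tub and set it down flat, handle up, in the middle of the cork mat. Then press the sprung treadle beside the tub right down to its stop with the gripper and keep it down until both logs have rolled out into the tray, and let it come up again. Do not take hold of the logs, and do not disturb the model house.

Things in the scene. Friction and masses are not known exactly. Their poses are not given: they have to be found in the camera images.
- stand: Tipping stand fixed to the table, about 300 x 310 mm. Origin on the table. Axes: z up, x towards its open plywood tray, y away from the treadle. In its frame (mm): tub at rest centred at x 0, y 30, rim at z 130; tray x 60 to 215, y -50 to 110, walls 45 high; grey gearbox x 11 to 61, y -76 to -48, 108 high; treadle at y -155. The tub tips by 4 times the treadle's angle.
- tub: Grey open tub with sloping sides, 128 x 126 mm at the rim, 55 mm deep. Origin on its pivot, 85 mm above the table, at stand x 36, y 30 mm. Driven by the treadle, it tips about its y axis, over the tray, from level to 1.5 rad; its near edge then rises to 190 mm above the table.
- pedal (a joint): Angle of the sprung treadle, rad: 0 is up (at rest), 0.375 is down on its stop. It takes about 8 to 14 N at the middle of the plate, with some damping (press slowly), and springs back up by itself. The stop is a firm rubber button: the force climbs steeply there, so do not drive on past it.
- treadle: Sprung treadle: a ribbed steel plate on a lever, plate 75 x 85 x 6 mm. Origin on the hinge line (along y), 22 mm above the table, at stand x 40, y -155 mm; the plate's middle is 95 mm from it along its own -x, its top face 6 mm along its own z. At rest it slopes up by 0.375 rad towards its free end (stand -x); on the stop it is level.
- pad (a point): Middle of the top face of the treadle plate, where to press: about 62 mm above the table at rest, 28 mm on the stop (and 7 mm further towards stand -x).
- cover: Loose wooden cover on the tub, 140 x 140 mm, 130 g. Origin: centre of the underside of its locating block (114 x 110 x 6 mm, about 3 mm play in the tub's mouth). The panel is 6 to 12 mm above the origin; on it a bar handle, 16 mm wide (x), 75 mm long (y), 12 to 44 mm above the origin. Origin height on the tub 124 mm, on the mat 4 mm.
- mat: Cork mat fixed to the table, 190 x 190 x 4 mm, to the left or right of the stand. Origin at the centre of its underside.
- log_a: One of two wooden logs lying in the tub along its y, 28 mm diameter, 105 mm long, about 45 g; the origin is its centre.
- log_b: The other log, the same as log_a.
- house: Loose model house with a pitched tile roof, 110 x 90 mm, 115 mm high, to the right of the stand when the mat is on its left, and the other way round. Origin at the centre of its underside.
Not all that is in view belongs to the job. Several things have the shape of the cover; the one meant has the colours described above.

How it is judged (in metres and radians):
On the way, in this order (a step that is already met when the one before it is completed fails the run):
1. the cover lies flat and released on the cork mat, both logs still in the tub (horizontal distance between cover and mat below 0.05 m and height (world z) of cover below 0.012 m and angle between cover's own z axis and vertical below 0.1 rad and linear speed of cover below 0.03 m/s and contact force between the fingers and cover below 0.1 N and z of each of log_a, log_b in the frame of stand above 0.075 m), for 0.2 s.
2. the gripper holds the treadle down on its stop (value of joint pedal above 0.34 rad and contact force between any of the fingers, the arm and treadle above 1 N), for 0.3 s.
At the end, for the whole second after the job is handed in: The cover lies at rest flat (within 0.1 rad), handle up, on the cork mat, its centre within 50 mm of the mat's; both logs lie at rest in the tray; the treadle is up again (below 0.05 rad) (horizontal distance between cover and mat below 0.05 m and height (world z) of cover below 0.012 m and angle between cover's own z axis and vertical below 0.1 rad and linear speed of cover below 0.03 m/s and x of log_a in the frame of stand between 0.06 and 0.215 m and y of log_a in the frame of stand between -0.05 and 0.11 m and z of each of log_a, log_b in the frame of stand below 0.06 m and linear speed of each of log_a, log_b below 0.05 m/s and x of log_b in the frame of stand between 0.06 and 0.215 m and y of log_b in the frame of stand between -0.05 and 0.11 m and value of joint pedal below 0.05 rad); the robot touches nothing.
It fails at once if a log is handled with the gripper (contact force between the fingers and log_a above 2 N or contact force between the fingers and log_b above 2 N).
It fails at once if the house is pushed by more than 30 mm (distance of house from where it was at the start of the episode above 0.03 m).
It also fails if it takes over 61 s, if anything falls off the work surface, if the arm or the gripper's body presses on something with over 40 N, if the wrist force passes 120 N, or if a joint passes its speed limit or range.

ROBOT

A 7-joint arm with a two-finger parallel gripper is mounted at the origin on the work surface. World frame = base frame: x ahead of the robot, y to its left, z up, the work surface at z = 0. Lengths are in mm, angles in rad, forces in N, time in s.
With the tool pointing down it reaches from about 425 to 950 mm from the base axis. Payload 16.7 kg.
Tool frame: the origin (TCP) lies midway between the tips of the shut fingers; the grasp point (between the pads) lies 19 mm behind it (ctrl.grasp_offset is the distance from the TCP to the grasp point, in mm); z points along the fingers, y is the line along which they close (so a half turn about z gives the same grasp; the last joint's range is limited). The gripper opens to 94 mm and grips with 3 to 60 N. Pads are 16 mm wide; open, the fingers measure 119 mm over their backs; the gripper's body (75 mm by 177 mm) begins 78 mm behind the grasp point.
Start: joints at [-1.28, 0.426, 0.074, 1.606, -0.034, 1.111, -0.067], TCP at [287.385, 610.724, 205.467] pointing down, gripper open.
Joint ranges: [-2.85, 2.85], [-0.5, 2.14], [-1.23, 1.37], [0.21, 2.46], [-1.02, 4.16], [0.16, 2.05], [-2.73, 2.73]. Speed limits (rad/s): [1.89, 1.89, 2.39, 2.39, 3.01, 3.01, 3.01].

INTERFACE

Orientations are given as a rotation vector (axis times angle).
In Python, from cell import ctrl gives the robot as it stands. The module is installed in compiled form; this text tells all that it offers.
- The arm moves only by the tool jog_arm, never from a script. Its argument "moves" is a list of rows, each a list of 7 numbers: the shift along the tool's x, y, z as a fraction of full scale, then the turn, a rotation vector about the tool's x, y, z as a fraction of full scale, then the opening, from 0 (shut) to 1 (fully open). A call has 1 to 20 rows; each row is the pose to reach, as a shift and turn from the pose commanded when the call began, along the tool's axes at that moment; what a row does not reach only later rows make up. Full scale, the value 1, is 0.5 m for a shift and pi/2 rad for a turn. A row lasts 1/8 s, in which the tool goes at most 62.5 mm and 10.7 degrees, less where a joint would pass 70% of its speed; a pose out of reach is approached as far as the arm can. A call with a number of a shift or a turn outside -1 to 1 is refused whole. A call with a gripper value outside its range is refused whole. The fingers move at their own pace and stop on an object; "force" is the grip in N (left out, the last holds). Time passes only in rows, so rows that repeat a pose let the fingers close. It gives the time, the measured TCP pose, the force, the opening and the grip force at its end, in the units of the state.
- ctrl.sense(): the state, without advancing time (a new reading comes with each control period).
- ctrl.camera(name): name is "scene" or "top" or "wrist"; returns (picture, depth): 420x560x3 uint8, red, green, blue; 420x560 float32, mm along the optical axis (not along the pixel's ray), 0 where there is no reading.
- ctrl.camera_model(name): a dict with "vertical_fov" (degrees; the focal length in pixels is half the picture's height over the tangent of half this angle, whatever the lens; pixels are square), "cx", "cy" (the principal point, pixels), "k1" (the pictures are not rectified: a ray, as slopes to the right and down, at radius r is drawn at 1 + k1 r^2 times it, then the intrinsics apply), "rvec" (rotation vector, rad) and "tvec" (3), from world to camera coordinates, as OpenCV has them. Camera axes: x right, y down, z forward; pixel columns grow to the right and rows downward; lengths in mm; the calibration is good to about 2 mm. A picture is of the moment at which its call begins: read the wrist's pose just before it. camera_model takes no time and is no camera call; for the wrist camera it gives the pose at the moment of the call.
- ctrl.job_done(): hands the job in; it is judged then, once.
Trained networks look in the newest picture that a camera, given by its name, has taken for a name from the list of things; names that differ only in an ending like _2 or _b are one class to them, and where a whole thing is asked for, a point or a joint stands for the part that bears it (a point fixed in the world has none). Each returns a list of dicts, best first, with "score" (0 to 1); they miss things now and then, are a little off and sometimes report something else, mostly with a low value. They report only what shows in the picture. A call takes as long as a camera call. They do not tell look-alikes from the thing itself.
- ctrl.look_for(camera, query): "at" ([column, row] in pixels, amid what is visible of it).
- ctrl.silhouettes(camera, query): "mask" (420x560 bool, what is visible of it) and "at" ([column, row] in pixels, amid what is visible of it).
- ctrl.spot_point(camera, query): "at" ([column, row] in pixels: a listed point, or the origin of a listed thing).
The state is a dict: "t": time; "joint_positions": joint angles; "joint_vel": joint speeds; "joint_torque": joint torques, N m; "eef_pos": TCP position; "ee_rot": TCP orientation; "wrist_force": force on the tool from outside, world axes, zero at the start; "torque": the same for the moment, N m; "gripper_width": finger opening in mm; "grasp_force": force on a finger pad.
Only numpy, scipy, OpenCV 4.12 (cv2) and the standard library are available. Lean on these libraries where they do the work, as an engineer would, in place of code of your own. Each camera call takes 0.05 s, during which the arm holds its last target. There are 200 camera calls.

## Working session

There is one attempt and no reset: what is moved stays moved. The work goes in short steps, Python scripts to look and compute and a tool call to move; the robot and the scene stay as the last step left them, time stands still between calls to the robot, and variables do not carry over. Pictures are saved under pics/ and viewed, at most 10 in all, crops included, and the job is handed in when it is done.

Besides the shell and the picture viewer there is one more tool, called after "Emit:" as name(argument=value, ...), one argument or row to a line, values as JSON. jog_arm: Moves the arm, as the interface text tells. Its arguments: {"type":"object","properties":{"moves":{"type":"array","items":{"type":"array","items":{"type":"number"}}},"force":{"type":"number"}},"required":["moves"]}

```bash
mkdir -p pics
cat > h.py <<'E'
import numpy as np, cv2
from scipy.spatial.transform import Rotation as R
from cell import ctrl
def world(cam, depth, uv, m=None):
    m=m or ctrl.camera_model(cam); uv=np.atleast_2d(np.array(uv,float))
    f=210/np.tan(np.radians(m["vertical_fov"])/2)
    d=(uv-[m["cx"],m["cy"]])/f; s=d.copy()
    for _ in range(20): s=d/(1+m["k1"]*(s**2).sum(1,keepdims=True))
    z=depth[np.round(uv[:,1]).astype(int),np.round(uv[:,0]).astype(int)]
    c=np.c_[s*z[:,None],z]
    return R.from_rotvec(np.ravel(m["rvec"])).inv().apply(c-np.ravel(m["tvec"]))
def masked(cam,depth,mask):
    v,u=np.nonzero(mask&(depth>0)); return world(cam,depth,np.c_[u,v])
E
cat > a.py <<'E'
from h import *
ims=[]
np.set_printoptions(precision=1,suppress=True)
for cam in("top","scene"):
    p,d=ctrl.camera(cam); np.savez(cam,p=p,d=d); ims.append(p)
    for q in("stand","tub","treadle","pad","cover","mat","house"):
        for r in ctrl.spot_point(cam,q)[:4]:
            try: w=world(cam,d,r["at"])[0]
            except Exception as e: w=e
            print(cam,q,round(r["score"],2),np.round(r["at"]),w)
    cv2.imwrite(f"pics/{cam}0.png",p[:,:,::-1])
s=ctrl.sense(); print(s)
E
python3 a.py
```

```text
top stand 0.7 [247. 202.] [515.   58.1 134.9]
top treadle 0.75 [310. 193.] [565.9 -99.4  33.5]
top pad 0.8 [304. 220.] [487.5 -81.2  61.4]
top cover 0.75 [233. 185.] [546.   89.3 169.8]
top cover 0.67 [408. 302.] [ 289.  -348.3   38.8]
top house 0.77 [408. 218.] [ 494.7 -338.6   91.8]
top house 0.42 [232. 189.] [543.1  93.5 145.9]
scene stand 0.63 [302. 259.] [549.5  61.1  13.3]
scene stand 0.36 [423. 254.] [505.  372.    6.6]
scene tub 0.88 [313. 254.] [600.   87.5  97.7]
scene treadle 0.73 [236. 256.] [564.5 -99.6  31.1]
scene treadle 0.55 [145. 244.] [ 582.5 -315.    77.2]
scene treadle 0.53 [247. 221.] [477.8 -80.9  66.9]
scene pad 0.83 [245. 222.] [479.1 -86.7  63.5]
scene cover 0.77 [315. 226.] [558.6  87.8 147.2]
scene cover 0.61 [167. 186.] [ 323.8 -339.6   38. ]
scene mat 0.67 [423. 254.] [506.2 373.2   5.3]
scene mat 0.23 [315. 252.] [611.7  89.8 118.5]
scene house 0.87 [141. 242.] [ 578.7 -326.8   78.7]
{'t': 0.8, 'joint_positions': array([-1.3,  0.4,  0.1,  1.6, -0. ,  1.1, -0.1]), 'joint_vel': array([ 0., -0., -0., -0.,  0.,  0.,  0.]), 'joint_torque': array([ -0. , -93.5,   3.7, -45.5,  -0. ,   0. ,  -0. ]), 'eef_pos': array([287.4, 610.7, 205.5]), 'ee_rot': array([-0.7, -3.1, -0. ]), 'wrist_force': array([-1. , -0.2,  0. ]), 'torque': array([0., 0., 0.]), 'grasp_force': 0.0, 'gripper_width': 93.80274126174844}
```

View pics/top0.png

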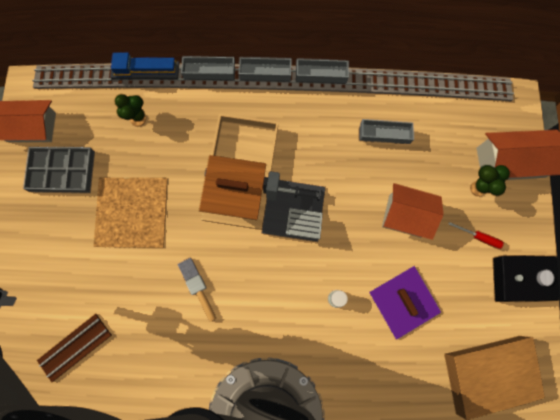

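View pics/scene0.png

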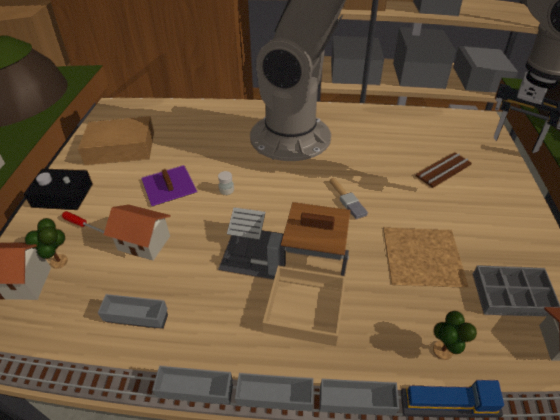

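The top view shows the wooden cover on the tub at (233,187), the treadle at (305,220), the mat at (131,212), the house at (413,212) and a purple look-alike at (405,302). Next I'll fit the cover, handle, mat and treadle from depth.

```bash
cat > b.py <<'E'
from h import *
np.set_printoptions(precision=2,suppress=True)
def rect(n,P): 
    r=cv2.minAreaRect(P[:,:2].astype(np.float32)); print(n,len(P),np.round(r[0],1),np.round(r[1],1),round(r[2],2),"z",np.round(np.percentile(P[:,2],[5,50,95]),1))
for cam in("top","scene"):
    Z=np.load(cam+".npz"); p,d=Z["p"],Z["d"]
    W=masked(cam,d,np.ones_like(d,bool)); v,u=np.nonzero(d>0); C=p[v,u].astype(int)
    near=(abs(W[:,0]-545)<110)&(abs(W[:,1]-90)<100)
    wood=(C[:,0]-C[:,2]>30)
    rect(cam+" panel",W[near&(W[:,2]>129)&(W[:,2]<143)&wood])
    rect(cam+" handle",W[near&(W[:,2]>160)&(W[:,2]<185)])
    T=W[(abs(W[:,0]-485)<70)&(abs(W[:,1]+82)<55)&(W[:,2]>42)&(W[:,2]<90)]; rect(cam+" plate",T)
    hsv=cv2.cvtColor(p,cv2.COLOR_RGB2HSV)[v,u].astype(int)
    M=(abs(W[:,0]-505)<125)&(abs(W[:,1]-372)<125)&(W[:,2]>2.4)&(W[:,2]<15); rect(cam+" mat",W[M])
    G=W[(abs(W[:,0]-530)<50)&(abs(W[:,1])<70)&(W[:,2]>95)&(W[:,2]<118)];rect(cam+" gearbox",G)
    Y=W[(W[:,0]>580)&(W[:,0]<820)&(abs(W[:,1]-60)<130)&(W[:,2]>38)&(W[:,2]<52)];rect(cam+" traywalls",Y)
Z=np.load("scene.npz"); i=np.hstack([cv2.resize(Z["p"][180:350,190:370],None,fx=2.2,fy=2.2),cv2.resize(np.load("top.npz")["p"][110:280,80:260],None,fx=2.2,fy=2.2)])
cv2.imwrite("pics/crop.png",i[:,:,::-1])
s=ctrl.sense();print(R.from_rotvec(s["ee_rot"]).as_matrix())
E
python3 b.py
```

```text
top panel 3123 [552.6  94.4] [141.7 141.9] 82.91 z [131.6 134.9 138.4]
top handle 221 [551.5  93.4] [73.7 17.8] 82.73 z [161.6 166.1 169.7]
top plate 898 [482.3 -82.8] [85. 74.] 82.63 z [49.2 62.7 74.6]
top mat 4030 [505.5 371.9] [249.4 249.8] 89.71 z [2.6 4.4 8. ]
top gearbox 167 [564.6   3.4] [30.3 36.8] 1.05 z [ 97.8 106.1 110.1]
top traywalls 331 [679.2  65.8] [186.4 173.3] 82.83 z [39.6 44.2 48.1]
scene panel 2377 [550.9  91.8] [140.6 142.2] 82.59 z [135.1 137.2 139.4]
scene handle 240 [551.9  91.9] [74.6 18.2] 82.69 z [161.4 168.3 170.4]
scene plate 956 [485.2 -85.6] [86.1 80.7] 82.66 z [47.5 63.1 76.5]
scene mat 4905 [505. 372.] [249.9 249.9] 0.0 z [2.7 5.4 8.3]
scene gearbox 119 [564.9  -1.5] [28.5 31. ] 82.08 z [103.4 109.1 111.7]
scene traywalls 941 [675.7  63.3] [187.5 176.8] 82.83 z [39.1 45.8 48.8]
[[-0.9   0.43 -0.  ]
 [ 0.43  0.9   0.  ]
 [ 0.    0.   -1.  ]]
```

```bash
cat > go.py <<'E'
from h import *
import sys
# world target x y z, yaw of tool y (deg, mod 180) -> fractions from current measured pose
def to(x,y,z,yaw=None):
    s=ctrl.sense(); M=R.from_rotvec(s["ee_rot"]).as_matrix()
    sh=M.T@(np.array([x,y,z])-s["eef_pos"])/500
    t=np.zeros(3)
    if yaw is not None:
        a=[np.radians(yaw+k) for k in(0,180,-180)]
        for b in a:
            yv=np.array([np.cos(b),np.sin(b),0]); zv=np.array([0,0,-1.]); D=np.c_[np.cross(yv,zv),yv,zv]
            t=R.from_matrix(M.T@D).as_rotvec()/(np.pi/2); print("turn",np.round(t,4))
    print("shift",np.round(sh,4),"at",np.round(s["eef_pos"],1),"f",np.round(s["wrist_force"],1),"t",s["t"],"w",round(s["gripper_width"],1))
if __name__=="__main__": to(*map(float,sys.argv[1:]))
E
python3 go.py 551.8 92.7 205 -7.3
python3 - <<'E'
from h import *
d=np.load("top.npz")["d"]
for cam in("top","scene"):
    d=np.load(cam+".npz")["d"]
    for r in ctrl.silhouettes(cam,"mat")[:2]:
        P=masked(cam,d,r["mask"]); print(cam,round(r["score"],2),cv2.minAreaRect(P[:,:2].astype(np.float32)),np.median(P,0))
E
```

```text
turn [ 0.     -0.      0.8011]
turn [ 0.      0.     -1.1989]
turn [ 0.      0.     -1.1989]
shift [-0.9196 -0.7122  0.001 ] at [287.4 610.7 205.5] f [-1.  -0.2  0. ] t 0.8 w 93.8
top 0.69 ((511.05133056640625, 375.91790771484375), (192.62185668945312, 192.177734375), 0.6981018781661987) [508.70693781 373.22372936   3.74439674]
scene 0.59 ((509.82489013671875, 373.0359191894531), (192.30520629882812, 189.49151611328125), 1.0267503261566162) [519.18371841 370.68660021   5.72866593]
scene 0.5 ((472.77935791015625, -83.61936950683594), (86.20146179199219, 211.17227172851562), 81.55401611328125) [496.34834382 -88.38362213  57.65027218]
```

Mat centre is about (510, 374), with yaw near 0.

Emit:
jog_arm(
  moves=[
    [-0.92,-0.712,0,0,0,0.8,1],
    [-0.92,-0.712,0,0,0,0.8,1],
    [-0.92,-0.712,0,0,0,0.8,1],
    [-0.92,-0.712,0,0,0,0.8,1],
    [-0.92,-0.712,0,0,0,0.8,1],
    [-0.92,-0.712,0,0,0,0.8,1],
    [-0.92,-0.712,0,0,0,0.8,1],
    [-0.92,-0.712,0,0,0,0.8,1],
    [-0.92,-0.712,0,0,0,0.8,1],
    [-0.92,-0.712,0,0,0,0.8,1],
    [-0.92,-0.712,0,0,0,0.8,1],
    [-0.92,-0.712,0,0,0,0.8,1],
    [-0.92,-0.712,0,0,0,0.8,1],
    [-0.92,-0.712,0,0,0,0.8,1],
    [-0.92,-0.712,0,0,0,0.8,1],
    [-0.92,-0.712,0,0,0,0.8,1],
    [-0.92,-0.712,0,0,0,0.8,1],
  ],
)

```text
t: 3.02
eef_pos: [552.0, 92.8, 205.5]
ee_rot: [-2.357, -2.078, 0.0]
wrist_force: [-0.1, -0.5, -0.3]
gripper_width: 94.1
grasp_force: 0.0
```

```bash
python3 go.py 551.8 92.7 142 -7.3
python3 - <<'E'
from h import *
p,d=ctrl.camera("wrist"); cv2.imwrite("pics/w1.png",p[:,:,::-1])
P=masked("wrist",d,np.ones_like(d,bool)); H=P[(abs(P[:,0]-552)<60)&(abs(P[:,1]-92)<60)&(P[:,2]>155)&(P[:,2]<176)]
print(len(H),cv2.minAreaRect(H[:,:2].astype(np.float32)),np.median(H,0))
E
```

```text
turn [-0.      0.      0.0011]
turn [-0.0000e+00 -1.0000e-04 -1.9989e+00]
turn [-0.0000e+00 -1.0000e-04 -1.9989e+00]
shift [-0.0002 -0.0003  0.127 ] at [552.   92.8 205.5] f [-0.1 -0.5 -0.3] t 3.025 w 94.1
2311 ((551.716064453125, 92.17900848388672), (73.55370330810547, 15.856829643249512), 82.40595245361328) [551.85819324  94.61220339 166.61266191]
```

View pics/w1.png

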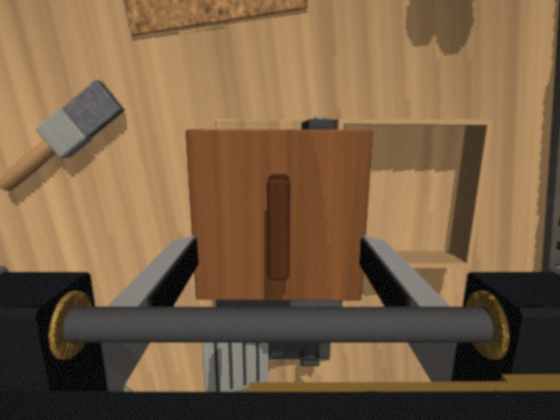

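The wrist view shows the handle (278,228) centred between the fingers, so I'll descend and grip.

Emit:
jog_arm(
  moves=[
    [0,0,0.06,0,0,0,1],
    [0,0,0.1,0,0,0,1],
    [0,0,0.125,0,0,0,1],
    [0,0,0.125,0,0,0,1],
    [0,0,0.125,0,0,0,1],
    [0,0,0.125,0,0,0,0],
    [0,0,0.125,0,0,0,0],
    [0,0,0.125,0,0,0,0],
    [0,0,0.125,0,0,0,0],
    [0,0,0.125,0,0,0,0],
    [0,0,0.125,0,0,0,0],
    [0,0,0.125,0,0,0,0],
    [0,0,0.125,0,0,0,0],
    [0,0,0.125,0,0,0,0],
  ],
  force=25,
)

```text
t: 4.82
eef_pos: [552.1, 92.7, 143.1]
ee_rot: [2.357, 2.077, 0.0]
wrist_force: [0.2, 0.4, 0.9]
gripper_width: 16.3
grasp_force: 25.0
```

Emit:
jog_arm(
  moves=[
    [0,0,-0.01,0,0,0,0],
    [0,0,-0.02,0,0,0,0],
    [0,0,-0.03,0,0,0,0],
    [0,0,-0.06,0,0,0,0],
    [0,0,-0.1,0,0,0,0],
    [0,0,-0.14,0,0,0,0],
    [0,0,-0.16,0,0,0,0],
    [0,0,-0.16,0,0,0,0],
    [0,0,-0.16,0,0,0,0],
  ],
)

```text
t: 5.95
eef_pos: [551.7, 92.7, 222.5]
ee_rot: [-2.356, -2.077, 0.001]
wrist_force: [0.4, -0.3, -1.6]
gripper_width: 15.8
grasp_force: 25.0
```

```bash
python3 go.py 510 374 100 0
python3 - <<'E'
from h import *
p,d=ctrl.camera("scene"); cv2.imwrite("pics/s2.png",p[:,:,::-1])
E
```

```text
turn [-0.0005  0.0002 -0.08  ]
turn [3.00e-04 7.00e-04 1.92e+00]
turn [3.00e-04 7.00e-04 1.92e+00]
shift [ 0.5478 -0.153   0.2448] at [551.7  92.7 222.5] f [ 0.4 -0.3 -1.6] t 5.95 w 15.8
```

View pics/s2.png

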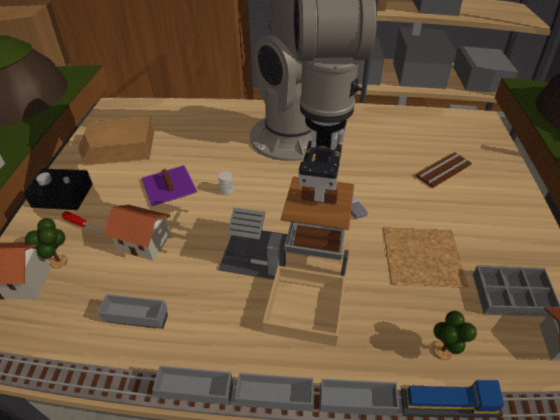

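The cover (320,200) hangs level, the tub beneath is open with the logs in it. I'll carry it to the mat.

Emit:
jog_arm(
  moves=[
    [0.08,-0.02,0,0,0,0,0],
    [0.19,-0.05,0,0,0,0,0],
    [0.3,-0.08,0,0,0,0,0],
    [0.41,-0.11,0,0,0,0,0],
    [0.5,-0.14,0,0,0,0,0],
    [0.548,-0.153,0.03,0,0,-0.05,0],
    [0.548,-0.153,0.12,0,0,-0.08,0],
    [0.548,-0.153,0.21,0,0,-0.08,0],
    [0.548,-0.153,0.29,0,0,-0.08,0],
    [0.548,-0.153,0.34,0,0,-0.08,0],
    [0.548,-0.153,0.37,0,0,-0.08,0],
    [0.548,-0.153,0.385,0,0,-0.08,0],
    [0.548,-0.153,0.385,0,0,-0.08,0],
    [0.548,-0.153,0.385,0,0,-0.08,0],
  ],
)

```text
t: 7.75
eef_pos: [510.9, 374.5, 31.3]
ee_rot: [-2.222, -2.221, -0.002]
wrist_force: [0.6, -0.2, 0.1]
gripper_width: 16.0
grasp_force: 25.0
```

Emit:
jog_arm(
  moves=[
    [0,0,0.004,0,0,0,0],
    [0,0,0.008,0,0,0,0],
    [0,0,0.012,0,0,0,0],
    [0,0,0.015,0,0,0,0],
    [0,0,0.016,0,0,0,0],
    [0,0,0.016,0,0,0,0],
  ],
)

```text
t: 8.5
eef_pos: [510.5, 374.2, 23.2]
ee_rot: [-2.221, -2.221, -0.0]
wrist_force: [-5.2, -2.4, 13.4]
gripper_width: 15.8
grasp_force: 25.0
```

Emit:
jog_arm(
  moves=[
    [0,0,0,0,0,0,0.8],
    [0,0,0,0,0,0,0.8],
    [0,0,0,0,0,0,0.8],
    [0,0,0,0,0,0,0.8],
    [0,0,0,0,0,0,0.8],
    [0,0,0,0,0,0,0.8],
    [0,0,-0.03,0,0,0,0.8],
    [0,0,-0.1,0,0,0,0.8],
    [0,0,-0.2,0,0,0,0.8],
    [0,0,-0.3,0,0,0,0.8],
    [0,0,-0.36,0,0,0,0],
    [0,0,-0.36,0,0,0,0],
    [0,0,-0.36,0,0,0,0],
  ],
)

```text
t: 10.12
eef_pos: [510.2, 374.0, 202.5]
ee_rot: [-2.221, -2.221, 0.0]
wrist_force: [0.4, 0.4, -0.5]
gripper_width: 48.7
grasp_force: 0.0
```

```bash
python3 go.py 484 -84 200 -7.3;python3 go.py 484 -84 200 82.7
python3 - <<'E'
from h import *
p,d=ctrl.camera("scene"); cv2.imwrite("pics/s3.png",p[:,:,::-1])
P=masked("scene",d,np.ones_like(d,bool)); n=(abs(P[:,0]-510)<110)&(abs(P[:,1]-374)<110)
for a,b in((12,22),(38,60)):
    H=P[n&(P[:,2]>a)&(P[:,2]<b)]; print(len(H),cv2.minAreaRect(H[:,:2].astype(np.float32)),np.median(H,0))
E
```

```text
turn [-0.0001 -0.      0.0811]
turn [ 0.0000e+00 -2.0000e-04 -1.9189e+00]
turn [ 0.0000e+00 -2.0000e-04 -1.9189e+00]
shift [-0.916  -0.0524  0.005 ] at [510.2 374.  202.5] f [ 0.4  0.4 -0.5] t 10.125 w 48.7
turn [-1.000e-04 -1.000e-04 -9.189e-01]
turn [-1.0000e-04  1.0000e-04  1.0811e+00]
turn [-1.0000e-04  1.0000e-04  1.0811e+00]
shift [-0.916  -0.0524  0.005 ] at [510.2 374.  202.5] f [ 0.4  0.4 -0.5] t 10.125 w 48.7
1930 ((509.3408508300781, 371.7647705078125), (142.62338256835938, 141.7655029296875), 0.27953577041625977) [526.19076583 368.74547488  17.55303295]
223 ((508.5548400878906, 372.2210693359375), (19.10213279724121, 77.24571990966797), 0.8832587599754333) [513.25036421 371.39798543  48.37436312]
```

View pics/s3.png

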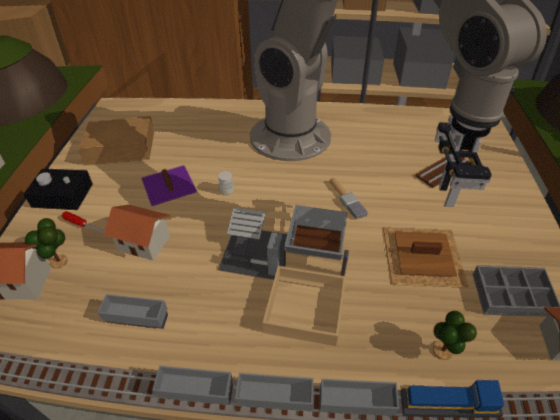

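The cover lies flat on the mat at (425,250), within a few mm of its centre. The logs are still in the tub. Next, over to the treadle with shut fingers.

Emit:
jog_arm(
  moves=[
    [-0.916,-0.064,0,0,0,0.081,0],
    [-0.916,-0.064,0,0,0,0.081,0],
    [-0.916,-0.064,0,0,0,0.081,0],
    [-0.916,-0.064,0,0,0,0.081,0],
    [-0.916,-0.064,0,0,0,0.081,0],
    [-0.916,-0.064,0,0,0,0.081,0],
    [-0.916,-0.064,0,0,0,0.081,0],
    [-0.916,-0.064,0,0,0,0.081,0],
    [-0.916,-0.064,0,0,0,0.081,0],
    [-0.916,-0.064,0,0,0,0.081,0],
    [-0.916,-0.064,0,0,0,0.081,0],
    [-0.916,-0.064,0.1,0,0,0.081,0],
    [-0.916,-0.064,0.2,0,0,0.081,0],
    [-0.916,-0.064,0.25,0,0,0.081,0],
    [-0.916,-0.064,0.25,0,0,0.081,0],
    [-0.916,-0.064,0.25,0,0,0.081,0],
  ],
)

```text
t: 12.18
eef_pos: [479.1, -83.6, 78.4]
ee_rot: [2.357, 2.076, 0.001]
wrist_force: [0.7, 0.4, 0.5]
gripper_width: 0.9
grasp_force: 0.0
```

```bash
python3 go.py 478 -84.5 62 -7.3
```

```text
turn [ 0.0005 -0.0001  0.0004]
turn [ 1.0000e-04  8.0000e-04 -1.9996e+00]
turn [ 1.0000e-04  8.0000e-04 -1.9996e+00]
shift [-0.0021 -0.0019  0.0328] at [479.1 -83.6  78.4] f [0.7 0.4 0.5] t 12.175 w 0.9
```

Emit:
jog_arm(
  moves=[
    [0,0,0.01,0,0,0,0],
    [0,0,0.02,0,0,0,0],
    [0,0,0.03,0,0,0,0],
    [0,0,0.034,0,0,0,0],
    [0,0,0.038,0,0,0,0],
    [0,0,0.042,0,0,0,0],
    [0,0,0.046,0,0,0,0],
    [0,0,0.05,0,0,0,0],
    [0,0,0.054,0,0,0,0],
    [0,0,0.058,0,0,0,0],
    [0,0,0.062,0,0,0,0],
    [0,0,0.066,0,0,0,0],
    [0,0,0.07,0,0,0,0],
    [0,0,0.074,0,0,0,0],
    [0,0,0.078,0,0,0,0],
    [0,0,0.082,0,0,0,0],
    [0,0,0.086,0,0,0,0],
    [0,0,0.09,0,0,0,0],
  ],
)

```text
t: 14.42
eef_pos: [477.3, -83.6, 32.3]
ee_rot: [-2.357, -2.074, 0.001]
wrist_force: [-5.3, 1.7, 11.3]
gripper_width: 0.4
grasp_force: 5.7
```

Emit:
jog_arm(
  moves=[
    [0,0,0.002,0,0,0,0],
    [0,0,0.004,0,0,0,0],
    [0,0,0.006,0,0,0,0],
    [0,0,0.007,0,0,0,0],
    [0,0,0.007,0,0,0,0],
  ],
)

```text
t: 15.05
eef_pos: [477.2, -83.6, 28.8]
ee_rot: [-2.357, -2.074, 0.002]
wrist_force: [-7.8, 0.9, 10.7]
gripper_width: 0.7
grasp_force: 5.6
```

Emit:
jog_arm(
  moves=[
    [0,0,0.001,0,0,0,0],
    [0,0,0.002,0,0,0,0],
    [0,0,0.003,0,0,0,0],
    [0,0,0.003,0,0,0,0],
  ],
)

```text
t: 15.55
eef_pos: [477.2, -83.6, 27.8]
ee_rot: [-2.357, -2.074, 0.001]
wrist_force: [-12.4, 2.3, 27.7]
gripper_width: 0.3
grasp_force: 14.0
```

Run:
```python
from h import *
p,d=ctrl.camera("scene"); cv2.imwrite("pics/s4.png",cv2.resize(p[150:370,180:400],None,fx=2.5,fy=2.5)[:,:,::-1])
print(ctrl.sense()["wrist_force"])
```

```text
[-10.94977263   1.41530891  27.31938549]
```

View pics/s4.png

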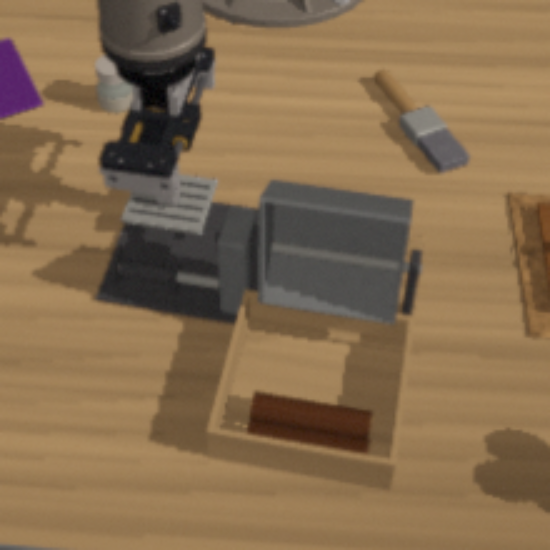

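The tub is fully tipped and the treadle is on its stop. The logs lie at the tray's far wall (crop pixel (310,420)). I'll hold a little longer, then release slowly.

Emit:
jog_arm(
  moves=[
    [0,0,0,0,0,0,0],
    [0,0,0,0,0,0,0],
    [0,0,0,0,0,0,0],
    [0,0,0,0,0,0,0],
    [0,0,0,0,0,0,0],
    [0,0,0,0,0,0,0],
    [0,0,0,0,0,0,0],
    [0,0,0,0,0,0,0],
  ],
)

```text
t: 16.6
eef_pos: [477.2, -83.6, 27.8]
ee_rot: [-2.357, -2.074, 0.001]
wrist_force: [-11.9, 2.5, 27.6]
gripper_width: 0.3
grasp_force: 13.8
```

Run:
```python
from h import *
print(ctrl.sense()["wrist_force"])
for cam in("scene","top"):
    p,d=ctrl.camera(cam)
    for r in ctrl.silhouettes(cam,"log_a")[:4]:
        P=masked(cam,d,r["mask"]); print(cam,round(r["score"],2),np.round(r["at"]),np.median(P,0).round(),np.round(cv2.minAreaRect(P[:,:2].astype(np.float32))[1]))
```

```text
[-11.88869966   2.54201946  27.57540809]
scene 0.75 [303. 327.] [744.  72.  33.] [105.  23.]
scene 0.67 [302. 316.] [721.  71.  32.] [118.  43.]
scene 0.17 [244. 240.] [503. -85.  29.] [ 86. 172.]
top 0.79 [246. 127.] [744.  70.  31.] [105.  28.]
top 0.67 [243. 139.] [715.  75.  30.] [105.  30.]
```

Both logs are in the tray. Now I'll release.

Emit:
jog_arm(
  moves=[
    [0,0,-0.005,0,0,0,0],
    [0,0,-0.01,0,0,0,0],
    [0,0,-0.015,0,0,0,0],
    [0,0,-0.02,0,0,0,0],
    [0,0,-0.026,0,0,0,0],
    [0,0,-0.032,0,0,0,0],
    [0,0,-0.038,0,0,0,0],
    [0,0,-0.044,0,0,0,0],
    [0,0,-0.05,0,0,0,0],
    [0,0,-0.056,0,0,0,0],
    [0,0,-0.064,0,0,0,0],
    [0,0,-0.075,0,0,0,0],
    [0,0,-0.1,0,0,0,0],
    [0,0,-0.2,0,0,0,0],
    [0,0,-0.3,0,0,0,0],
    [0,0,-0.36,0,0,0,0],
    [0,0,-0.36,0,0,0,0],
    [0,0,-0.36,0,0,0,0],
    [0,0,-0.36,0,0,0,0],
    [0,0,-0.36,0,0,0,0],
  ],
)

```text
t: 19.3
eef_pos: [478.0, -83.9, 206.8]
ee_rot: [-2.358, -2.075, 0.002]
wrist_force: [0.8, -0.6, 0.5]
gripper_width: 0.5
grasp_force: 0.0
```

Run:
```python
from h import *
p,d=ctrl.camera("scene"); cv2.imwrite("pics/s5.png",p[:,:,::-1])
```

```text
(no output)
```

View pics/s5.png

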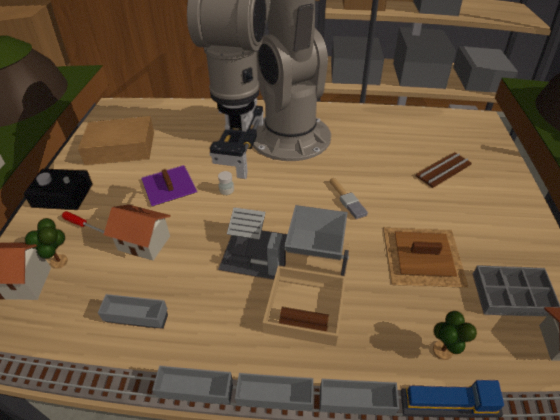

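The treadle (247,222) is up, the tub is level and empty, the logs are in the tray at (303,320), the cover is on the mat and the house has not moved.

```bash
python3 -c "
from cell import ctrl
print(ctrl.job_done())"
```

```text
the job is handed in; nothing more can be done
None
```

I set the cover flat on the cork mat, tipped both logs into the tray with the treadle, let the treadle spring back up and handed the job in at about 19 s; the hand-in gave no verdict.

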